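# Mark the base of a spice jar on a sprung stand

## Task

Take the spice jar with the yellow cap out of the wooden crate, leaving the other three jars standing in it, and set it upright in the orange sprung ring of the marking stand. Press the jar straight down until the ring is at the bottom of its travel, so that its base meets the ink pad, and finish while you are still holding it pressed down there: do not let go.

Things in the scene. Friction and masses are not known exactly. Their poses are not given: they have to be found in the camera images.
- crate: Low open slatted crate of light wood, fixed, 206 x 206 x 48 mm high, walls and floor 6 mm thick (inner floor 6 mm above the table). Origin: centre of its underside; x and y along its sides, z up. Four jars stand in it about 92 mm apart (centres) in a 2 x 2 pattern along its sides, in any order.
- jar_yellow: The jar to be marked: glass spice jar with a mustard-yellow cap, 101 mm high, body a rounded square 42 mm across the flats and 50 mm across the corners, 0.08 to 0.16 kg; the round cap, 42 mm in diameter, is its top 20 mm. Origin: centre of its underside, z up along the jar. It can be gripped round the cap from above and carried upright. Starts standing in the crate.
- jar_brown: Spice jar with a dark brown cap, 44 mm wide (up to 52 mm across the corners), 105 mm high; stays standing in the crate. Origin: centre of its underside, z up.
- jar_white: Spice jar with a white cap, 47 mm wide (up to 56 mm across the corners), 98 mm high; stays standing in the crate. Origin: centre of its underside, z up.
- jar_green: Wider clear jar with a dark green lid, 69 mm diameter, 84 mm high; stays standing in the crate. Origin: centre of its underside, z up.
- stand: Marking stand, fixed to the table: grey foot 110 x 136 x 26 mm high, with two steel guide posts 10 mm thick at 50 mm either side of its middle along its y axis, their tops 80 mm above the table, and a small dark ink pad between them in the middle. An orange ring rides on the posts on springs. Origin: centre of the underside of the foot, z up. The ring's axis is vertical through this origin.
- ring_seat (a point): Centre of the inner ledge of the orange ring, on which the jar's underside rests (the ledge is open in the middle over the ink pad); 53 mm above the table at rest, it moves with the ring. The ring's bore is 55 mm in diameter from the ledge to 13 mm above it and flares to about 66 mm at its rim, 21 mm above the ledge.
- cradle_ring (a joint): How far the orange ring is pushed down, m: 0 at rest (up), 0.018 at the bottom stop, where the jar's base meets the ink pad. The springs push back with about 5 N at the start and 15 N at the bottom, and lift the ring again when let go.
There are look-alikes about, which are no part of the job. Leave any blue look-alike of the jar_white alone.

How it is judged:
By the outcome, as a careful person would: the job done as asked, in the order asked, and still so for the second after the job is handed in, while the arm keeps its last pose, push and grip.
It also fails if it takes over 42 s, if anything falls off the work surface, if the arm or the gripper's body presses on something with over 40 N, if the wrist force passes 120 N, or if a joint passes its speed limit or range.

## Robot

A 7-joint arm with a two-finger parallel gripper is mounted at the origin on a cart in front of the work surface, level with it; the furniture and walls round the work are solid. World frame = base frame: x ahead of the robot, y to its left, z up, the work surface at z = 0. Lengths are in m, angles in rad, forces in N, time in s.
With the tool pointing down it reaches from about 0.4 to 0.85 m from the base axis. Payload 4.5 kg.
Tool frame: the origin (TCP) lies on the centre line of the jaws, within the pads' length; the fingertips stand r.tip_reach ahead of it and the grasp point (between the pads) lies 3 mm ahead of it (r.tip_reach is the distance from the TCP to the fingertips, in m); z points along the fingers, y is the line along which they close (so a half turn about z gives the same grasp; the last joint's range is limited). The gripper opens to 88 mm and grips with 3 to 60 N. Pads are 18 mm wide; open, the fingers measure 123 mm over their backs; the gripper's body (75 mm by 187 mm) begins 45 mm behind the grasp point.
Start: joints at [0.034, 0.689, -0.195, 1.565, 0.157, 0.902, -0.215], TCP at [0.625, 0, 0.261] pointing down, gripper open.
Joint ranges: [-3.01, 3.01], [-0.46, 2.08], [-1.47, 1.51], [0.13, 2.56], [-1, 4.14], [0.04, 2.09], [-2.66, 2.66]. Speed limits (rad/s): [2.57, 2.57, 3.14, 3.14, 3.14, 3.14, 3.14].

## Interface

Orientations are given as a unit quaternion [x, y, z, w].
In Python, from plant import readout, eyes, ticket, r gives the robot as it stands. The module is installed in compiled form; this text tells all that it offers.
- The arm moves only by the tool carry_out, never from a script. Its argument "motion" is a list that holds one entry, the list of rows, each a list of 7 numbers: the shift along the tool's x, y, z in mm, then the turn, a rotation vector about the tool's x, y, z in rad, then the opening in per cent of the stroke, from 0 (shut) to 100 (fully open). In form: [[[dx, dy, dz, ax, ay, az, claw], ...]]. A call has 1 to 8 rows; each row shifts and turns the commanded pose from where the row before left it, along the tool's axes as they then stand; what a row does not reach is not made up. A row lasts 1/10 s, in which the tool goes at most 50 mm and 8.59 degrees, less where a joint would pass 70% of its speed; a pose out of reach is approached as far as the arm can. A call is refused whole if a number of a shift passes 50 or a number of a turn 0.15, either way. A call with a gripper value outside its range is refused whole. The fingers move at their own pace and stop on an object; "squeeze" is the grip in N (left out, the last holds). Time passes only in rows, so rows that do not move let the fingers close. It gives the time, the measured TCP pose, the force and the opening at its end, in the units of the state.
- readout.get_state(): the state, without advancing time (a new reading comes with each control period).
- eyes.snapshot(name): name is "scene" or "side" or "wrist"; returns a dict with "pixels" (420x560x3 uint8, red, green, blue), "K" (3x3 intrinsics, pixels), "origin" and "attitude" of the camera in the world. Camera axes: x right, y down, z forward; pixel columns grow to the right and rows downward; lengths in m; the calibration is good to about 2 mm. A picture is of the moment at which its call begins. There is no depth.
- ticket.finish_job(): hands the job in, once; it reports no verdict.
The state is a dict: "clock": time; "q": joint angles; "qd": joint speeds; "joint_torque": joint torques, N m; "tool_pos": TCP position; "eef_rot": TCP orientation; "contact_force": force on the tool from outside, world axes, zero at the start; "moment": the same for the moment, N m; "opening": opening from 0.0 (shut) to 1.0 (fully open).
Only numpy, scipy, OpenCV 4.12 (cv2) and the standard library are available. Lean on these libraries where they do the work, as an engineer would, in place of code of your own. Each camera call takes 0.05 s, during which the arm holds its last target. There are 200 camera calls.

## Working session

There is one attempt and no reset: what is moved stays moved. The work goes in short steps, Python scripts to look and compute and a tool call to move; the robot and the scene stay as the last step left them, time stands still between calls to the robot, and variables do not carry over. Pictures are saved under pics/ and viewed, on a budget of 10 in all, crops included, one or two more only if the job needs it, and the job is handed in when it is done.

Besides the shell and the picture viewer there is one more tool, called as name(argument=value, ...) on one line, values as JSON. carry_out: Moves the arm, as the interface text tells. Its arguments: {"type":"object","properties":{"motion":{"type":"array","items":{"type":"array","items":{"type":"array","items":{"type":"number"}}}},"squeeze":{"type":"number"}},"required":["motion"]}

```bash
mkdir -p pics; cat > h.py <<'E'
import numpy as np, cv2
from plant import readout, eyes, ticket, r
from scipy.spatial.transform import Rotation as R
def Rm(a):
    a=np.array(a,float); return a if a.shape==(3,3) else R.from_quat(a).as_matrix()
def snap(n,f=None):
    s=eyes.snapshot(n)
    if f: cv2.imwrite('pics/'+f,s['pixels'][:,:,::-1])
    return s
def at_z(s,u,v,z):
    o=np.array(s['origin']); d=Rm(s['attitude'])@np.linalg.inv(s['K'])@[u,v,1]
    return o+d*(z-o[2])/d[2]
def proj(s,p):
    c=np.array(s['K'])@(Rm(s['attitude']).T@(np.array(p)-s['origin'])); return c[:2]/c[2]
E
python3 - <<'E'
from h import *
a=snap('scene','scene.png');b=snap('side','side.png');c=snap('wrist','wrist.png')
for s in(a,b,c):print(s['origin'],np.round(s['attitude'],3),s['K'][0][0])
print(readout.get_state(),r.tip_reach)
E
```

```text
[0.1374941  0.52784788 0.70183523] [-0.317  0.852 -0.39   0.148] 492.4418795859969
[0.13280422 0.8679505  0.66842366] [-0.207  0.849 -0.472  0.116] 505.90049937079783
[0.62402981 0.06647729 0.38347005] [ 0.992  0.001 -0.001  0.129] 295.619630710829
{'clock': 0.15, 'q': array([ 0.03379039,  0.68978903, -0.19453819,  1.56606669,  0.15729035,
        0.90247692, -0.21511387]), 'qd': array([-0.00204303, -0.00223636, -0.0005133 , -0.00525353,  0.00125673,
       -0.0003049 , -0.00149331]), 'joint_torque': array([-1.46674727e-03, -5.27863634e+01, -1.26819178e+00, -1.53587687e+01,
       -5.24473807e-02,  3.92338901e-03,  1.12435155e-04]), 'tool_pos': array([ 6.24571958e-01, -1.73080291e-05,  2.60106186e-01]), 'eef_rot': array([ 7.07085861e-01,  7.07127378e-01, -5.05593734e-04, -4.48330488e-04]), 'contact_force': array([0.38772492, 0.70187615, 0.08150997]), 'moment': array([-0.00424404,  0.03769335, -0.01903607]), 'opening': 1.0001486119680707} 0.022
```

View pics/scene.png

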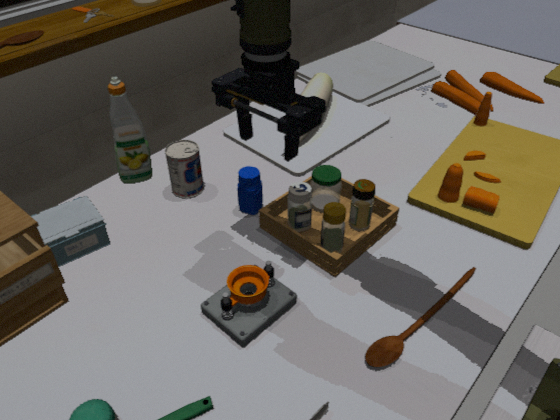

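View pics/side.png

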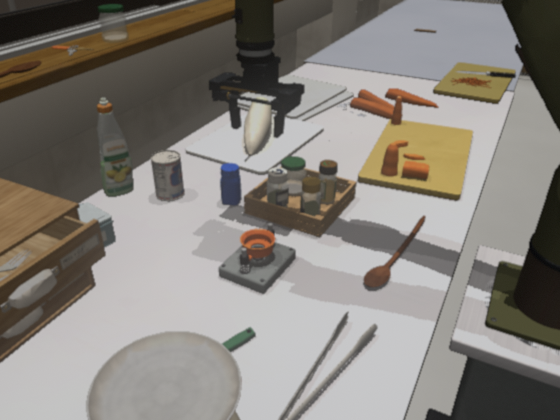

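Candidates in the scene image are the caps at (334,212), mustard, (363,188), brown, (300,188), white, and (326,174), green. The blue look-alike at (250,190) stands outside the crate. The cap at (334,212) fits the yellow jar, and I'll confirm it in an enlarged crop.

```bash
python3 - <<'E'
from h import *
a=snap('scene')
im=a['pixels'][:,:,::-1]
x=cv2.resize(im[160:350,195:405],None,fx=3.8,fy=3.15*1,interpolation=cv2.INTER_CUBIC)
x=cv2.resize(im[160:310,200:400],None,fx=4,fy=4,interpolation=cv2.INTER_CUBIC)
x=np.clip(x.astype(float)*1.4,0,255).astype(np.uint8)
cv2.imwrite('pics/crop.png',x)
print('yellow',at_z(a,334,210,.107),'brown',at_z(a,363,186,.111),'ring rim',at_z(a,248,281,.074))
E
```

```text
yellow [ 0.52400375 -0.0695215   0.107     ] brown [ 0.52141962 -0.1621025   0.111     ] ring rim [0.54567561 0.14277862 0.074     ]
```

View pics/crop.png

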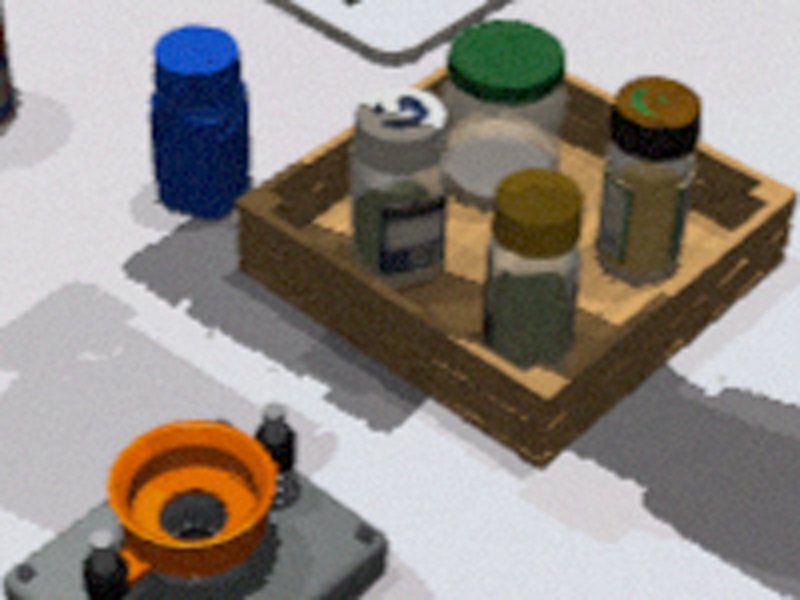

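View pics/wrist.png

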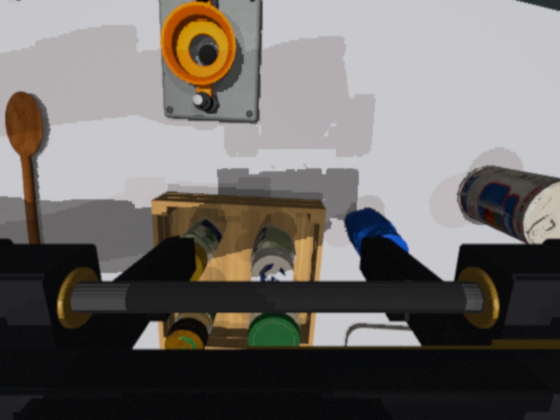

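The crop confirms it: the all-mustard cap, top centre at about (335,207.5), is the yellow jar, in the near corner of the crate. The brown cap at (364,183) has a green print. The wrist view shows the crate roughly aligned with the world axes and the ring rim at (200,43). I'll cross-check the positions between cameras.

```bash
python3 - <<'E'
from h import *
a=snap('scene');b=snap('side');c=snap('wrist')
print('yellow',at_z(a,335,207.5,.107),at_z(b,312,180,.107))
print('white',at_z(a,300,184.5,.104),'brown',at_z(a,364,184,.111),'green',at_z(a,327,172,.090))
print('ring',at_z(a,248.2,278.7,.074),at_z(b,257,240,.074),at_z(c,199,43,.074))
print('crate corner near',at_z(a,335,257,.048), 'wrist corners',at_z(c,153,200,.048),at_z(c,325,207,.048))
# orange ring contour fits
for s,n in((a,'scene'),(b,'side'),(c,'wrist')):
    h=cv2.cvtColor(s['pixels'],cv2.COLOR_RGB2HSV)
    m=cv2.inRange(h,(3,170,90),(20,255,255)); k=max(cv2.findContours(m,0,1)[0],key=cv2.contourArea) if n=='wrist' else None
    if k is not None: print(cv2.boundingRect(k),cv2.minEnclosingCircle(k))
E
```

```text
yellow [ 0.52689156 -0.07665993  0.107     ] [ 0.52285329 -0.07963196  0.107     ]
white [ 0.62450766 -0.09244567  0.104     ] brown [ 0.52354984 -0.16885825  0.111     ] green [ 0.62007297 -0.17805625  0.09      ]
ring [0.54900253 0.13880547 0.074     ] [0.54384171 0.14531973 0.074     ] [0.54963399 0.14304472 0.074     ]
crate corner near [ 0.48122217 -0.02074254  0.048     ] wrist corners [ 0.47841162 -0.01670607  0.048     ] [ 0.68011828 -0.02497257  0.048     ]
(161, 0, 75, 97) ((202.5, 48.0), 48.58250427246094)
```

carry_out(motion=[[[0, -33, 0, 0, 0, 0, 100], [0, -33, 0, 0, 0, 0, 100], [0, -32, 0, 0, 0, 0, 100], [0, 0, 0, 0, 0, 0, 100], [0, 0, 0, 0, 0, 0, 100]]], squeeze=45)

```text
clock: 0.85
tool_pos: [0.5273, 0.0, 0.2612]
eef_rot: [0.707, 0.707, 0.0, 0.0]
contact_force: [-0.1, 0.1, 0.8]
opening: 1.0
```

```bash
python3 - <<'E'
from h import *
c=snap('wrist','w2.png'); print(readout.get_state()['tool_pos'])
np.savez('w2.npz',K=c['K'],origin=c['origin'],attitude=c['attitude'])
E
```

```text
[5.28214888e-01 9.28797475e-05 2.61144588e-01]
```

View pics/w2.png

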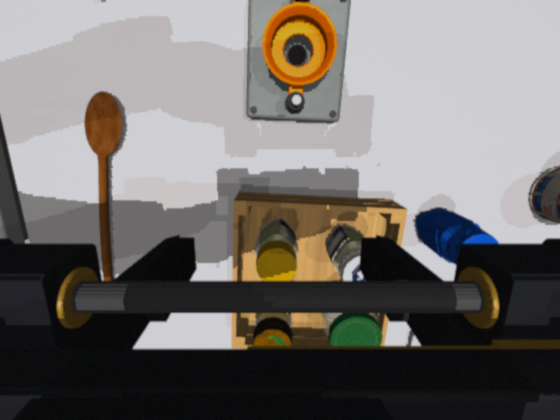

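The wrist view shows the yellow cap top at (277,262), clear between the fingers, and the ring rim centred at (299,45).

```bash
python3 - <<'E'
from h import *
c=dict(np.load('w2.npz'))
print(at_z(c,277,262,.107),at_z(c,299.5,45,.074), at_z(c,277,280,.107))
print('width',at_z(c,297,262,.107)-at_z(c,257,262,.107))
print('rim diam',at_z(c,336,45,.074)-at_z(c,263,45,.074),at_z(c,299,3,.074)-at_z(c,299,88,.074))
im=cv2.imread('pics/w2.png')
cv2.imwrite('pics/w2c.png',np.hstack([cv2.resize(im[220:320,230:330],(400,400),interpolation=2),cv2.resize(im[0:100,250:350],(400,400),interpolation=2)]))
E
```

```text
[ 0.52646628 -0.06749182  0.107     ] [0.54772469 0.1416103  0.074     ] [ 0.52647923 -0.08792684  0.107     ]
width [4.09524063e-02 2.02562211e-05 0.00000000e+00]
rim diam [6.94472408e-02 8.93035408e-05 0.00000000e+00] [-0.0014397   0.07332658  0.        ]
```

View pics/w2c.png

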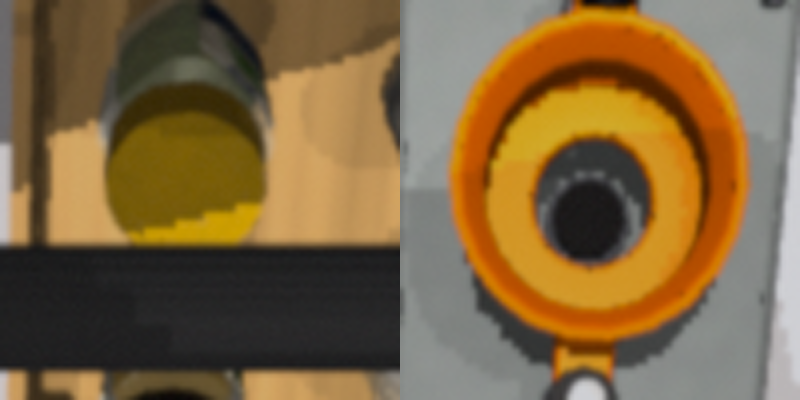

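carry_out(motion=[[[-25, 0, 0, 0, 0, 0, 70], [-25, -1, 0, 0, 0, 0, 70], [-24, 0, 0, 0, 0, 0, 70], [0, 0, 35, 0, 0, 0, 70], [0, 0, 35, 0, 0, 0, 70], [0, 0, 15, 0, 0, 0, 70], [0, 0, 0, 0, 0, 0, 70], [0, 0, 0, 0, 0, 0, 70]]])

```text
clock: 1.7
tool_pos: [0.5274, -0.0739, 0.1759]
eef_rot: [0.707, 0.707, 0.0, 0.0]
contact_force: [-0.4, -1.0, 0.0]
opening: 0.698
```

```bash
python3 - <<'E'
from h import *
a=snap('scene');p=readout.get_state(); print(p['tool_pos'],p['opening'])
cv2.imwrite('pics/s2.png',cv2.resize(a['pixels'][130:270,240:427,::-1],None,fx=4,fy=4,interpolation=2))
print(proj(a,p['tool_pos']+[0,0,-.022]))
E
```

```text
[ 0.52752761 -0.07396667  0.17643689] 0.7023955738742066
[335.6341242  188.03927041]
```

View pics/s2.png

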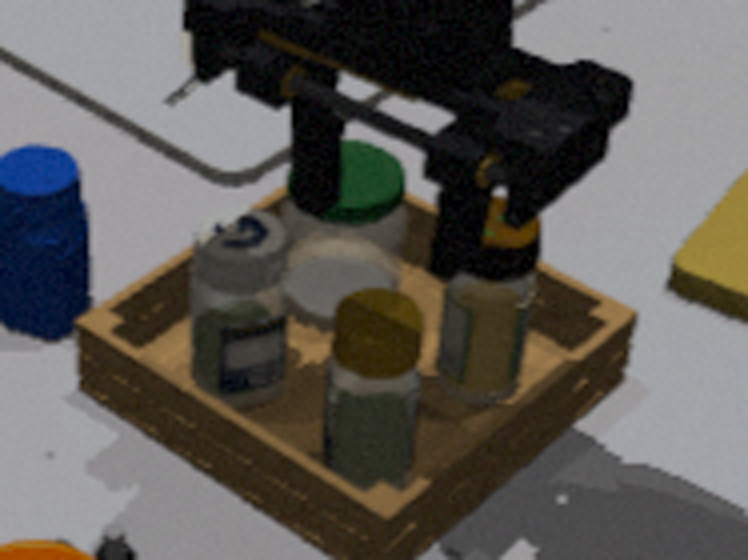

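The scene crop shows the fingertips at full-image pixels (319.5,181) and (353.7,199), straddling the line above the yellow cap at (334.5,208). That agrees with the projection, so I'm descending and gripping.

carry_out(motion=[[[-1, -1, 30, 0, 0, 0, 70], [0, 0, 25, 0, 0, 0, 70], [0, 0, 11, 0, 0, 0, 70], [0, 0, 0, 0, 0, 0, 70], [0, 0, 0, 0, 0, 0, 30], [0, 0, 0, 0, 0, 0, 30], [0, 0, 0, 0, 0, 0, 30], [0, 0, 0, 0, 0, 0, 30]]], squeeze=45)

```text
clock: 2.55
tool_pos: [0.5259, -0.0751, 0.1108]
eef_rot: [0.707, 0.707, 0.001, 0.001]
contact_force: [-0.8, 0.7, 6.9]
opening: 0.464
```

carry_out(motion=[[[0, 0, 0, 0, 0, 0, 30], [0, 0, -10, 0, 0, 0, 30], [0, 0, -25, 0, 0, 0, 30], [0, 0, -35, 0, 0, 0, 30], [0, 0, -35, 0, 0, 0, 30], [0, 0, -25, 0, 0, 0, 30], [0, 0, 0, 0, 0, 0, 30]]])

```text
clock: 3.25
tool_pos: [0.5268, -0.0751, 0.2435]
eef_rot: [0.707, 0.707, 0.002, 0.003]
contact_force: [-0.3, 0.1, -0.5]
opening: 0.466
```

carry_out(motion=[[[20, 0, 0, 0, 0, 0, 30], [35, 0, 0, 0, 0, 0, 30], [40, 10, 0, 0, 0, 0, 30], [40, 11, 0, 0, 0, 0, 30], [40, 0, 0, 0, 0, 0, 30], [28, 0, 0, 0, 0, 0, 30], [14, 0, 0, 0, 0, 0, 30], [0, 0, 0, 0, 0, 0, 30]]])

```text
clock: 4.05
tool_pos: [0.5452, 0.1439, 0.2391]
eef_rot: [0.706, 0.708, -0.0, -0.001]
contact_force: [0.1, -0.7, -0.4]
opening: 0.467
```

carry_out(motion=[[[0, 0, 20, 0, 0, 0, 30], [0, 0, 15, 0, 0, 0, 30], [0, 0, 5, 0, 0, 0, 30], [0, 0, 0, 0, 0, 0, 30], [0, 0, 0, 0, 0, 0, 30], [0, 0, 0, 0, 0, 0, 30]]])

```text
clock: 4.65
tool_pos: [0.5466, 0.1416, 0.2005]
eef_rot: [0.707, 0.707, 0.001, 0.0]
contact_force: [1.0, 0.2, 0.1]
opening: 0.469
```

```bash
python3 - <<'E'
from h import *
a=snap('scene');b=snap('side');p=readout.get_state(); print(p['tool_pos'],p['opening'],p['contact_force'])
t=p['tool_pos']; B=t+[0,0,-.1048]
x=cv2.resize(a['pixels'][190:340,190:290,::-1],None,fx=4,fy=4,interpolation=2)
y=cv2.resize(b['pixels'][150:300,205:305,::-1],None,fx=4,fy=4,interpolation=2)
z=np.clip(np.hstack([x,y])*1.4,0,255).astype(np.uint8)
cv2.imwrite('pics/j.png',z)
for s,o in((a,(190,190)),(b,(205,150))):
    for q in (B,[t[0],t[1],.074],[.5475,.1422,.074]): print(np.round((proj(s,q)-o)*4,1),end=' ')
    print(np.round((proj(s,B+[.005,0,0])-proj(s,B))*4,1),np.round((proj(s,B+[0,.005,0])-proj(s,B))*4,1))
E
```

```text
[0.54643069 0.14195055 0.20040011] 0.4685242012973916 [ 2.85228572e-04 -2.07429843e-01 -1.76369964e+00]
[229.7 327.2] [232.1 362. ] [229.8 361.1] [-8.7 -5.8] [-8.3  6.8]
[205.9 319.9] [206.7 355.2] [204.6 354.9] [-8.7 -2.6] [-4.9  5.1]
```

View pics/j.png

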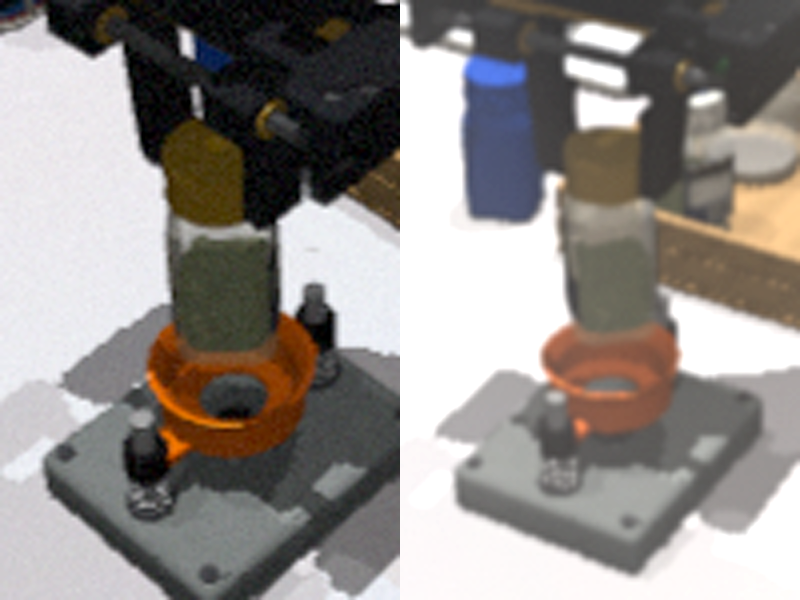

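The left half is the scene view and the right half the side view. The jar hangs upright over the ring, with its body at crop x≈224 (scene) and 613 (side), and the ring rim centred at ≈(234,363) and x≈610. The offsets are at most 3 mm and the two views disagree in sign, so I'll enter the flare gently and read the lateral forces.

carry_out(motion=[[[0, 0, 10, 0, 0, 0, 30], [0, 0, 8, 0, 0, 0, 30], [0, 0, 5, 0, 0, 0, 30], [0, 0, 3, 0, 0, 0, 30], [0, 0, 3, 0, 0, 0, 30], [0, 0, 0, 0, 0, 0, 30], [0, 0, 0, 0, 0, 0, 30]]])

```text
clock: 5.45
tool_pos: [0.5461, 0.1421, 0.1708]
eef_rot: [0.707, 0.707, 0.0, 0.0]
contact_force: [0.6, -0.0, -1.3]
opening: 0.464
```

carry_out(motion=[[[0, 0, 3, 0, 0, 0, 30], [0, 0, 3, 0, 0, 0, 30], [0, 0, 0, 0, 0, 0, 30], [0, 0, 0, 0, 0, 0, 30]]])

```text
clock: 5.85
tool_pos: [0.5461, 0.142, 0.1647]
eef_rot: [0.707, 0.707, 0.0, 0.0]
contact_force: [-0.1, -0.8, -0.8]
opening: 0.467
```

```bash
python3 - <<'E'
from h import *
a=snap('scene');b=snap('side');p=readout.get_state(); print(p['tool_pos'],p['opening'],p['contact_force'],p['moment'])
x=cv2.resize(a['pixels'][220:320,205:290,::-1],None,fx=4.7,fy=6,interpolation=2)
x=cv2.resize(a['pixels'][215:315,215:281,::-1],None,fx=6,fy=6,interpolation=2)
y=cv2.resize(b['pixels'][180:280,225:291,::-1],None,fx=6,fy=6,interpolation=2)
cv2.imwrite('pics/k.png',np.hstack([np.clip(x*1.3,0,255).astype(np.uint8),y]))
E
```

```text
[0.54612921 0.14202658 0.16478946] 0.4669905062668394 [ 1.37715416  0.19533281 -0.66768301] [-0.02564009 -0.04134797 -0.02361892]
```

View pics/k.png

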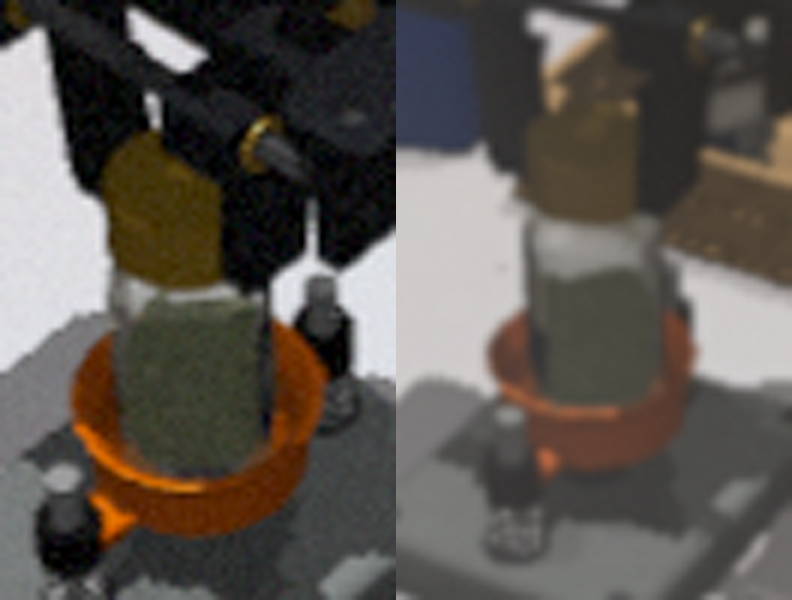

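The jar base is already inside the bore, with an even gap all round and about 1 N of lateral force. Scene crop: jar 115–270 in rim 72–327. Side crop: jar 525–662 in rim 490–695. Now pressing down in steps.

carry_out(motion=[[[0, 0, 4, 0, 0, 0, 30], [0, 0, 3, 0, 0, 0, 30], [0, 0, 2, 0, 0, 0, 30], [0, 0, 2, 0, 0, 0, 30], [0, 0, 0, 0, 0, 0, 30], [0, 0, 0, 0, 0, 0, 30]]], squeeze=55)

```text
clock: 6.55
tool_pos: [0.5462, 0.1421, 0.1541]
eef_rot: [0.707, 0.707, 0.0, 0.0]
contact_force: [-0.7, 0.3, 6.0]
opening: 0.465
```

carry_out(motion=[[[0, 0, 3, 0, 0, 0, 30], [0, 0, 3, 0, 0, 0, 30], [0, 0, 3, 0, 0, 0, 30], [0, 0, 0, 0, 0, 0, 30], [0, 0, 0, 0, 0, 0, 30]]])

```text
clock: 7.05
tool_pos: [0.5462, 0.1421, 0.1456]
eef_rot: [0.707, 0.707, 0.0, 0.0]
contact_force: [-2.0, -0.8, 10.0]
opening: 0.464
```

carry_out(motion=[[[0, 0, 2, 0, 0, 0, 30], [0, 0, 2, 0, 0, 0, 30], [0, 0, 1, 0, 0, 0, 30], [0, 0, 0, 0, 0, 0, 30], [0, 0, 0, 0, 0, 0, 30]]])

```text
clock: 7.55
tool_pos: [0.5462, 0.1421, 0.141]
eef_rot: [0.707, 0.707, 0.0, 0.0]
contact_force: [-2.2, -1.3, 12.9]
opening: 0.466
```

carry_out(motion=[[[0, 0, 1, 0, 0, 0, 30], [0, 0, 0.5, 0, 0, 0, 30], [0, 0, 0, 0, 0, 0, 30], [0, 0, 0, 0, 0, 0, 30]]])

```text
clock: 7.95
tool_pos: [0.5462, 0.1421, 0.1398]
eef_rot: [0.707, 0.707, 0.0, 0.0]
contact_force: [-2.6, -0.4, 15.8]
opening: 0.47
```

carry_out(motion=[[[0, 0, 0.5, 0, 0, 0, 30], [0, 0, 0.5, 0, 0, 0, 30], [0, 0, 0, 0, 0, 0, 30], [0, 0, 0, 0, 0, 0, 30]]])

```text
clock: 8.35
tool_pos: [0.5463, 0.1421, 0.1397]
eef_rot: [0.707, 0.707, 0.001, 0.001]
contact_force: [-3.5, -1.4, 22.4]
opening: 0.465
```

carry_out(motion=[[[0, 0, 0.5, 0, 0, 0, 30], [0, 0, 0.5, 0, 0, 0, 30], [0, 0, 0, 0, 0, 0, 30], [0, 0, 0, 0, 0, 0, 30]]])

```text
clock: 8.75
tool_pos: [0.5463, 0.1422, 0.1397]
eef_rot: [0.707, 0.707, 0.001, 0.001]
contact_force: [-6.5, -2.2, 30.0]
opening: 0.468
```

Hard stop: z stays at 0.1397 (predicted 0.1398) while the force rises. I'll ease off slightly, then check.

carry_out(motion=[[[0, 0, -0.6, 0, 0, 0, 30], [0, 0, 0, 0, 0, 0, 30], [0, 0, 0, 0, 0, 0, 30], [0, 0, 0, 0, 0, 0, 30]]])

```text
clock: 9.15
tool_pos: [0.5463, 0.1422, 0.1397]
eef_rot: [0.707, 0.707, 0.001, 0.001]
contact_force: [-5.4, -1.3, 25.9]
opening: 0.466
```

```bash
python3 - <<'E'
from h import *
a=snap('scene');p=readout.get_state(); print(p['tool_pos'],p['opening'],p['contact_force'],p['clock'])
cv2.imwrite('pics/f.png',cv2.resize(a['pixels'][150:350,190:410,::-1],None,fx=3,fy=3,interpolation=2))
E
```

```text
[0.54627461 0.1421422  0.13968707] 0.45958775539232555 [-4.87258291 -1.66979092 26.00257244] 9.2
```

View pics/f.png

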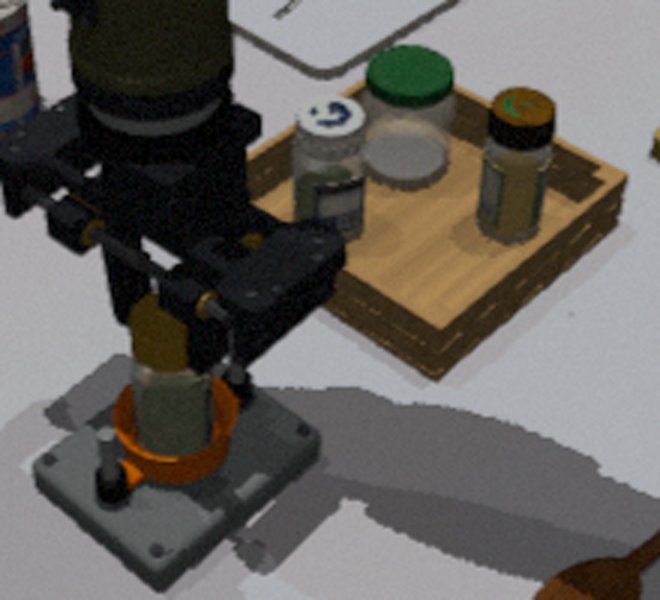

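The picture shows the ring pressed down with its collar low on the post at (110,485). The jar is upright in it at (172,400), and the other three jars still stand in the crate. I'm handing in.

```bash
python3 -c "
from h import *
print(ticket.finish_job())"
```

```text
the job is handed in; nothing more can be done
None
```

I took the yellow-capped jar out of the crate and set it upright in the orange ring. I pressed it down to the bottom stop and handed the job in at 9.2 s, still gripping and pressing.

- **At the stop:** the tool height held at 0.1397 m, against 0.1398 m predicted for 18 mm of travel, while the force rose from 16 to 30 N. I eased off to about 26 N, with the height unchanged.
- **Grip:** the opening stayed steady at about 0.46, with no sign of slipping.
- **Last picture:** the ring was down, the jar upright in it, and the other three jars standing in the crate.
- **Disagreements:** the camera estimates of the jar and ring positions differed by up to about 9 mm and 6 mm. Over the ring, the scene and side views disagreed on which way the jar was off. It still entered the bore with only about 1 N of lateral force. At the stop there was a small side force of about 5 N.

I viewed 10 pictures in all.

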